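# Pack hat-shaped lap hubs in their rack

## Robot

A 7-joint arm with a two-finger parallel gripper is mounted at the origin on the work surface. World frame = base frame: x ahead of the robot, y to its left, z up, the work surface at z = 0. Lengths are in m, angles in rad, forces in N, time in s.
With the tool pointing down it reaches from about 0.4 to 0.9 m from the base axis. Payload 5.6 kg.
Tool frame: the origin (TCP) lies midway between the tips of the shut fingers; the grasp point (between the pads) lies 19 mm behind it; z points along the fingers, y is the line along which they close (so a half turn about z gives the same grasp; the last joint's range is limited). The gripper opens to 92 mm and grips with 3 to 60 N. Pads are 20 mm wide; open, the fingers measure 128 mm over their backs; the gripper's body (75 mm by 189 mm) begins 69 mm behind the grasp point.
Start: joints at [1.275, 0.468, -0.012, 1.603, 0.006, 1.071, -0.056], TCP at [0.163, -0.629, 0.215] pointing down, gripper open.
Joint ranges: [-2.53, 2.53], [-0.31, 2.02], [-1.57, 1.55], [0.28, 2.44], [-1.29, 4.43], [0.15, 1.84], [-2.92, 2.92]. Speed limits (rad/s): [2.57, 2.57, 3.14, 3.14, 3.14, 3.14, 3.14].

## Interface

Orientations are given as a rotation vector (axis times angle).
In Python, from cell import sense, capture, finish_job gives the robot as it stands. The module is installed in compiled form; this text tells all that it offers.
- The arm moves only by the tool step_arm, never from a script. Its argument "rows" is one flat list of numbers, 6 for each row, row after row: the shift along the world's x, y, z in cm, then the turn, a rotation vector about the world's x, y, z in degrees. A call has 1 to 20 rows; each row is the pose to reach, as a shift and turn from the pose commanded when the call began; what a row does not reach only later rows make up. A row lasts 1/8 s, in which the tool goes at most 62.5 mm and 10.7 degrees, less where a joint would pass 70% of its speed; a pose out of reach is approached as far as the arm can. A call with a gripper value outside its range is refused whole. "hand" is the opening, from 0 (shut) to 1 (fully open), set as the call begins (left out, the last holds). The fingers move at their own pace and stop on an object; "grip_force" is the grip in N (left out, the last holds). Time passes only in rows, so rows that repeat a pose let the fingers close. It gives the time, the measured TCP pose, the force, the opening and the grip force at its end, in the units of the state.
- sense(): the state, without advancing time (a new reading comes with each control period).
- capture(name): name is "scene" or "top"; returns a dict with "image" (480x640x3 uint8, red, green, blue), "z_map" (480x640 float32, m along the optical axis (not along the pixel's ray), 0 where there is no reading), "intrinsics" (3x3 intrinsics, pixels), "rvec" (rotation vector, rad) and "tvec" (3), from world to camera coordinates, as OpenCV has them. Camera axes: x right, y down, z forward; pixel columns grow to the right and rows downward; lengths in m; the calibration is good to about 2 mm. A picture is of the moment at which its call begins.
- finish_job(): hands the job in; it is judged then, once.
The state is a dict: "time_s": time; "joint_pos": joint angles; "qd": joint speeds; "joint_torque": joint torques, N m; "ee_pos": TCP position; "eef_rot": TCP orientation; "wrist_force": force on the tool from outside, world axes, zero at the start; "torque": the same for the moment, N m; "opening": finger opening in m; "finger_force": force on a finger pad.
Only numpy, scipy, OpenCV 4.12 (cv2) and the standard library are available. Lean on these libraries where they do the work, as an engineer would, in place of code of your own. Each camera call takes 0.05 s, during which the arm holds its last target. There are 200 camera calls.

## Task

Put the hat-shaped aluminium hubs lying on the bench away in their rack: swing the rack's wire keeper up and over past upright so that it stays back by itself and let go, then stand every hub flat on the rack plate in one straight row down its middle, the first against the upright end stop, alternately crown up and crown down so that they pack tight, each one's flange clearly lapped over or under its neighbour's, with no hub left out and no gap in the row. Turn none of them over: only the order matters. When they are all in, swing the keeper back down over them until it rests, and leave the other things on the bench where they are.

Things in the scene. Friction and masses are not known exactly. Their poses are not given: they have to be found in the camera images.
- rack: the fixed rack: grey base plate 124 mm (x) by 336 mm (y) and 6 mm thick, on which the hubs stand in one row along the rack's y axis down the middle of the plate (x = 0). Origin at the rack's centre on the bench; its x axis points away from the robot, z up. No side walls; two end feet at y = +-184 mm carry, at x = -50 mm, 53 mm high rests and, at x = +75 mm, 66 mm high hinge posts for the keeper. The plate runs from y = -165 to +171 mm.
- stop (a point): foot of the inner face of the rack's upright steel end stop (64 mm wide, 6 mm thick, 30 mm high, at the rack's +y end), on the middle line of the row, at the height of the plate's top (6 mm above the bench); same axes as the rack, so the row extends from here towards -y for 328 mm
- keeper (a joint): angle of the keeper, a swing-over frame of steel rod hinged along the far side of the rack: 0 = down, level over the row, resting; grows as its front bar is lifted and swung up and away from the robot; 1.57 = upright (balance point); 2.6 = laid back on its end stop, where gravity keeps it. Falls either way by its own weight (0.2 kg, light damping)
- keeper_bar (a point): middle of the keeper's front bar: a round bar along the rack's y axis, 10 mm diameter (11 mm over a 90 mm long black rubber sleeve in the middle), 368 mm long, carried by two side arms at its ends, 125 mm from the hinge line. When the keeper is down the bar's middle is 58 mm above the bench and 50 mm on the robot's side of the row's middle line
- keeper_hinge (a point): middle of the keeper's hinge line (along the rack's y axis), 58 mm above the bench, 75 mm beyond the row's middle line. The keeper also has a thinner rod (6 mm) parallel to its bar, 80 mm from the hinge line: 24 mm above the packed hubs when down; laid back, it is 144 mm beyond the row's middle line and 99 mm above the bench
- hub1_c (a point): aluminium hat-shaped hub: round flange 60 mm diameter x 12 mm thick and, on one side of it, a concentric round crown 30 mm diameter x 13 mm high; 25 mm high in all, 130 g. Starts on the bench crown up (flange underneath), and keeps that way up in the rack; its z axis points to the crown. The point is its centre, half-way up (12.5 mm above whatever it stands on). It may be absent.
- hub2_c (a point): aluminium hat-shaped hub: round flange 60 mm diameter x 12 mm thick and, on one side of it, a concentric round crown 30 mm diameter x 13 mm high; 25 mm high in all, 130 g. Starts on the bench crown up (flange underneath), and keeps that way up in the rack; its z axis points to the crown. The point is its centre, half-way up (12.5 mm above whatever it stands on). It may be absent.
- hub3_c (a point): aluminium hat-shaped hub: round flange 60 mm diameter x 12 mm thick and, on one side of it, a concentric round crown 30 mm diameter x 13 mm high; 25 mm high in all, 130 g. Starts on the bench crown up (flange underneath), and keeps that way up in the rack; its z axis points to the crown. The point is its centre, half-way up (12.5 mm above whatever it stands on). It may be absent.
- hub4_c (a point): aluminium hat-shaped hub: round flange 60 mm diameter x 12 mm thick and, on one side of it, a concentric round crown 30 mm diameter x 13 mm high; 25 mm high in all, 130 g. Starts on the bench crown down (standing on its crown, flange on top), and keeps that way up in the rack; its z axis points away from the crown. The point is its centre, half-way up (12.5 mm above whatever it stands on). It may be absent.
- hub5_c (a point): aluminium hat-shaped hub: round flange 60 mm diameter x 12 mm thick and, on one side of it, a concentric round crown 30 mm diameter x 13 mm high; 25 mm high in all, 130 g. Starts on the bench crown down (standing on its crown, flange on top), and keeps that way up in the rack; its z axis points away from the crown. The point is its centre, half-way up (12.5 mm above whatever it stands on). It may be absent.
- hub6_c (a point): aluminium hat-shaped hub: round flange 60 mm diameter x 12 mm thick and, on one side of it, a concentric round crown 30 mm diameter x 13 mm high; 25 mm high in all, 130 g. Starts on the bench crown down (standing on its crown, flange on top), and keeps that way up in the rack; its z axis points away from the crown. The point is its centre, half-way up (12.5 mm above whatever it stands on). It may be absent.
Mind the look-alikes: they are no part of the job. What is shaped like the part that bears hub6_c but blue is not meant.

How it is judged:
On the way, in this order (a step that is already met when the one before it is completed fails the run):
1. the keeper is swung back past upright and stays open with the robot off it (value of joint keeper above 1.9 rad and contact force between keeper and the arm below 0.1 N and contact force between keeper and the fingers below 0.1 N), for 0.4 s.
2. all hubs present stand packed in the rack, keeper still open, fingers off them (value of joint keeper above 1.9 rad and x of hub1_c in the frame of stop between -0.01 and 0.01 m and z of hub1_c in the frame of stop between 0.0095 and 0.0155 m and angle between each of hub1_c, hub2_c, hub3_c, hub4_c, hub5_c, hub6_c's own z axis and vertical below 0.1 rad and linear speed of each of hub1, hub2, hub3, hub4, hub5, hub6 below 0.02 m/s and y of hub1_c in the frame of stop between -0.32 and -0.026 m and (horizontal distance between hub1_c and hub4_c below 0.055 m or horizontal distance between hub1_c and hub5_c below 0.055 m or horizontal distance between hub1_c and hub6_c below 0.055 m) and (horizontal distance between hub1_c and hub2_c below 0.108 m or horizontal distance between hub1_c and hub3_c below 0.108 m) and x of hub2_c in the frame of stop between -0.01 and 0.01 m and z of hub2_c in the frame of stop between 0.0095 and 0.0155 m and y of hub2_c in the frame of stop between -0.32 and -0.026 m and (horizontal distance between hub2_c and hub4_c below 0.055 m or horizontal distance between hub2_c and hub5_c below 0.055 m or horizontal distance between hub2_c and hub6_c below 0.055 m) and (horizontal distance between hub2_c and hub1_c below 0.108 m or horizontal distance between hub2_c and hub3_c below 0.108 m) and x of hub3_c in the frame of stop between -0.01 and 0.01 m and z of hub3_c in the frame of stop between 0.0095 and 0.0155 m and y of hub3_c in the frame of stop between -0.32 and -0.026 m and (horizontal distance between hub3_c and hub4_c below 0.055 m or horizontal distance between hub3_c and hub5_c below 0.055 m or horizontal distance between hub3_c and hub6_c below 0.055 m) and (horizontal distance between hub3_c and hub1_c below 0.108 m or horizontal distance between hub3_c and hub2_c below 0.108 m) and x of hub4_c in the frame of stop between -0.01 and 0.01 m and z of hub4_c in the frame of stop between 0.0095 and 0.0155 m and y of hub4_c in the frame of stop between -0.32 and -0.026 m and (horizontal distance between hub4_c and hub1_c below 0.055 m or horizontal distance between hub4_c and hub2_c below 0.055 m or horizontal distance between hub4_c and hub3_c below 0.055 m) and (horizontal distance between hub4_c and hub5_c below 0.108 m or horizontal distance between hub4_c and hub6_c below 0.108 m) and x of hub5_c in the frame of stop between -0.01 and 0.01 m and z of hub5_c in the frame of stop between 0.0095 and 0.0155 m and y of hub5_c in the frame of stop between -0.32 and -0.026 m and (horizontal distance between hub5_c and hub1_c below 0.055 m or horizontal distance between hub5_c and hub2_c below 0.055 m or horizontal distance between hub5_c and hub3_c below 0.055 m) and (horizontal distance between hub5_c and hub4_c below 0.108 m or horizontal distance between hub5_c and hub6_c below 0.108 m) and x of hub6_c in the frame of stop between -0.01 and 0.01 m and z of hub6_c in the frame of stop between 0.0095 and 0.0155 m and y of hub6_c in the frame of stop between -0.32 and -0.026 m and (horizontal distance between hub6_c and hub1_c below 0.055 m or horizontal distance between hub6_c and hub2_c below 0.055 m or horizontal distance between hub6_c and hub3_c below 0.055 m) and (horizontal distance between hub6_c and hub4_c below 0.108 m or horizontal distance between hub6_c and hub5_c below 0.108 m) and y of any of hub1_c, hub2_c, hub3_c, hub4_c, hub5_c, hub6_c in the frame of stop above -0.04 m and contact force between each of hub1, hub2, hub3, hub4, hub5, hub6 and the fingers below 0.1 N), for 0.2 s.
At the end, for the whole second after the job is handed in: Keeper down (under 0.08 rad); every hub flat on the plate (tilt under 0.1 rad, centre 12.5 mm up +-3), within 10 mm of the middle line, at rest; first centre within 40 mm of the stop; each within 55 mm of one of the other way up and within 108 mm of one of the same way up (value of joint keeper below 0.08 rad and x of hub1_c in the frame of stop between -0.01 and 0.01 m and z of hub1_c in the frame of stop between 0.0095 and 0.0155 m and angle between each of hub1_c, hub2_c, hub3_c, hub4_c, hub5_c, hub6_c's own z axis and vertical below 0.1 rad and linear speed of each of hub1, hub2, hub3, hub4, hub5, hub6 below 0.02 m/s and y of hub1_c in the frame of stop between -0.32 and -0.026 m and (horizontal distance between hub1_c and hub4_c below 0.055 m or horizontal distance between hub1_c and hub5_c below 0.055 m or horizontal distance between hub1_c and hub6_c below 0.055 m) and (horizontal distance between hub1_c and hub2_c below 0.108 m or horizontal distance between hub1_c and hub3_c below 0.108 m) and x of hub2_c in the frame of stop between -0.01 and 0.01 m and z of hub2_c in the frame of stop between 0.0095 and 0.0155 m and y of hub2_c in the frame of stop between -0.32 and -0.026 m and (horizontal distance between hub2_c and hub4_c below 0.055 m or horizontal distance between hub2_c and hub5_c below 0.055 m or horizontal distance between hub2_c and hub6_c below 0.055 m) and (horizontal distance between hub2_c and hub1_c below 0.108 m or horizontal distance between hub2_c and hub3_c below 0.108 m) and x of hub3_c in the frame of stop between -0.01 and 0.01 m and z of hub3_c in the frame of stop between 0.0095 and 0.0155 m and y of hub3_c in the frame of stop between -0.32 and -0.026 m and (horizontal distance between hub3_c and hub4_c below 0.055 m or horizontal distance between hub3_c and hub5_c below 0.055 m or horizontal distance between hub3_c and hub6_c below 0.055 m) and (horizontal distance between hub3_c and hub1_c below 0.108 m or horizontal distance between hub3_c and hub2_c below 0.108 m) and x of hub4_c in the frame of stop between -0.01 and 0.01 m and z of hub4_c in the frame of stop between 0.0095 and 0.0155 m and y of hub4_c in the frame of stop between -0.32 and -0.026 m and (horizontal distance between hub4_c and hub1_c below 0.055 m or horizontal distance between hub4_c and hub2_c below 0.055 m or horizontal distance between hub4_c and hub3_c below 0.055 m) and (horizontal distance between hub4_c and hub5_c below 0.108 m or horizontal distance between hub4_c and hub6_c below 0.108 m) and x of hub5_c in the frame of stop between -0.01 and 0.01 m and z of hub5_c in the frame of stop between 0.0095 and 0.0155 m and y of hub5_c in the frame of stop between -0.32 and -0.026 m and (horizontal distance between hub5_c and hub1_c below 0.055 m or horizontal distance between hub5_c and hub2_c below 0.055 m or horizontal distance between hub5_c and hub3_c below 0.055 m) and (horizontal distance between hub5_c and hub4_c below 0.108 m or horizontal distance between hub5_c and hub6_c below 0.108 m) and x of hub6_c in the frame of stop between -0.01 and 0.01 m and z of hub6_c in the frame of stop between 0.0095 and 0.0155 m and y of hub6_c in the frame of stop between -0.32 and -0.026 m and (horizontal distance between hub6_c and hub1_c below 0.055 m or horizontal distance between hub6_c and hub2_c below 0.055 m or horizontal distance between hub6_c and hub3_c below 0.055 m) and (horizontal distance between hub6_c and hub4_c below 0.108 m or horizontal distance between hub6_c and hub5_c below 0.108 m) and y of any of hub1_c, hub2_c, hub3_c, hub4_c, hub5_c, hub6_c in the frame of stop above -0.04 m); the robot touches nothing.
It fails at once if one of the other loose things on the bench (pliers, tape roll, tweezers, hammer, dish) is moved by more than 60 mm (distance of any of pliers_red, pliers_steel, tape, tweezers, hammer, dish from where it was at the start of the episode above 0.06 m).
Of hub1, hub2, hub3 only 2 to 3 are there at a start; the rules pass over those that are not, and their reading is None.
Of hub4, hub5, hub6 only 2 to 3 are there at a start; the rules pass over those that are not, and their reading is None.
At some moment in a run one of hub1, hub2, hub3, hub4, hub5, hub6 may be knocked a few centimetres aside while the robot is not near it.
It also fails if it takes over 210 s, if anything falls off the work surface, if the arm or the gripper's body presses on something with over 40 N, if the wrist force passes 120 N, or if a joint passes its speed limit or range.

## Working session

There is one attempt and no reset: what is moved stays moved. The work goes in short steps, Python scripts to look and compute and a tool call to move; the robot and the scene stay as the last step left them, time stands still between calls to the robot, and variables do not carry over. Pictures are saved under pics/ and viewed, at most 14 in all, crops included, and the job is handed in when it is done.

Besides the shell and the picture viewer there is one more tool, called after ">>>" as a command line: name --argument value ..., lists and objects as JSON in quotes. step_arm: Moves the arm, as the interface text tells. Its arguments: {"type":"object","properties":{"rows":{"type":"array"},"hand":{"type":"number"},"grip_force":{"type":"number"}},"required":["rows"]}

```bash
mkdir -p pics; cat > h.py <<'E'
import numpy as np, cv2
from cell import sense, capture
def cam(n):
    c=capture(n); R=cv2.Rodrigues(np.array(c["rvec"],float))[0]; t=np.array(c["tvec"],float).ravel()
    return c,R,t
def save(c,f,box=None,s=1):
    im=c["image"][:,:,::-1]
    if box: im=im[box[1]:box[3],box[0]:box[2]]
    cv2.imwrite("pics/"+f,cv2.resize(im,None,fx=s,fy=s,interpolation=cv2.INTER_CUBIC))
def ray(c,R,t,u,v,z):
    d=R.T@np.linalg.solve(c["intrinsics"],np.array([u,v,1.])); o=-R.T@t
    return o+d*(z-o[2])/d[2]
def cloud(c,R,t):
    Z=c["z_map"]; v,u=np.mgrid[:480,:640]; K=c["intrinsics"]
    P=np.stack([(u-K[0,2])*Z/K[0,0],(v-K[1,2])*Z/K[1,1],Z],-1)
    return (P-t)@R
def proj(c,R,t,p):
    q=c["intrinsics"]@(R@np.array(p)+t); return q[:2]/q[2]
E
python3 - <<'E'
from h import *
for n in("scene","top"):
    c,R,t=cam(n); save(c,n+"0.png"); print(n,-R.T@t,R[2],c["intrinsics"][0,0])
s=sense();print(s["ee_pos"],s["eef_rot"],s["time_s"],s["opening"])
E
```

```text
scene [ 1.2479171  -0.21006587  0.96426836] [-0.62843947  0.15251808 -0.76275951] 471.0759090560351
top [ 0.33789645 -0.05699324  1.08689923] [ 0.17402009  0.0065764  -0.98472014] 443.3040627679149
[ 0.16238833 -0.62887258  0.21376803] [-3.11505859e+00 -3.95803449e-01  4.69944364e-04] 0.1 0.09231489736558249
```

View pics/top0.png

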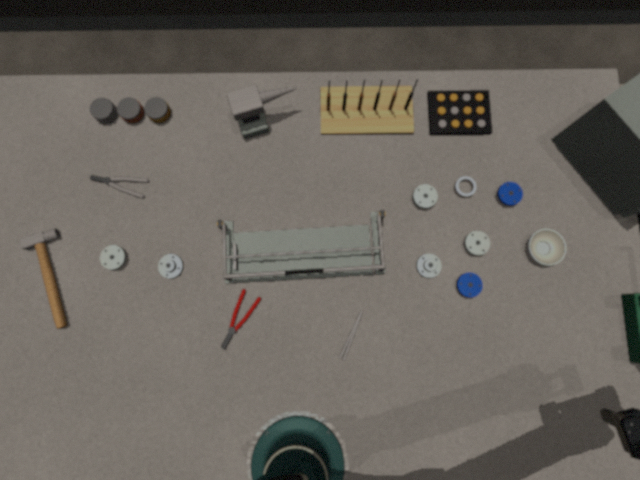

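View pics/scene0.png

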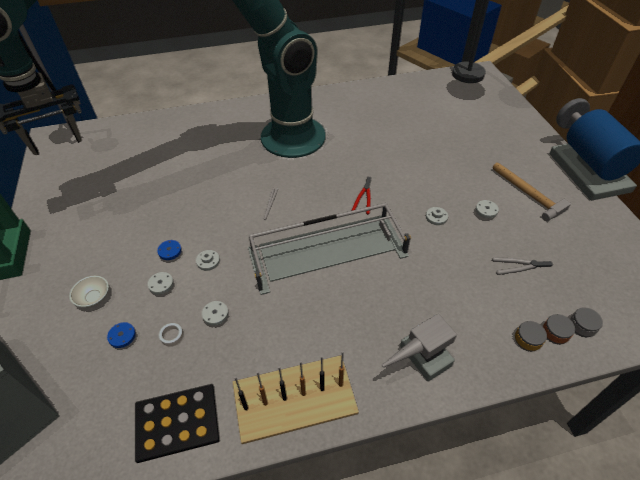

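Top view: hubs at px (113,257), (170,266) on the left and (425,196), (478,243), (429,265) on the right. The blue discs (510,194) and (469,285), the tape ring (466,187) and the dish are not meant. Next I measure these and look at an enlarged crop.

```bash
cat >> h.py <<'E'
def hubs(n,c,R,t):
    # grey-white blobs 6..32 mm high -> connected comps
    P=cloud(c,R,t); im=c["image"].astype(int)
    sat=im.max(2)-im.min(2)
    m=((P[...,2]>.007)&(P[...,2]<.033)&(c["z_map"]>0)&(sat<30)).astype(np.uint8)
    k,l,st,ce=cv2.connectedComponentsWithStats(m)
    out=[]
    for i in range(1,k):
        if st[i,4]<120: continue
        q=P[l==i]; r=cv2.minEnclosingCircle(q[:,:2].astype(np.float32))
        out.append((n,ce[i].round(),st[i,4],"c",np.round(np.array(r[0])*1e3,1),"r",round(r[1]*1e3,1),"ztop",np.round(np.percentile(q[:,2],[10,50,95])*1e3,1),"mean",np.round(q.mean(0)[:2]*1e3,1)))
    return out
E
python3 - <<'E'
from h import *
for n in("top","scene"):
    c,R,t=cam(n)
    for o in hubs(n,c,R,t): print(*o)
    if n=="top":
        a=c["image"][225:295,95:195];b=c["image"][170:300,390:530];r=c["image"][205:290,210:395]
        A=cv2.resize(a,(400,280));B=cv2.resize(b,(400,371))
        C=cv2.resize(r,(740,340),interpolation=cv2.INTER_CUBIC)
        o=np.zeros((600,800,3),np.uint8); o[:195,:280]=cv2.resize(a,(280,195)); o[:260,300:580]=cv2.resize(b,(280,260)); o[260:600,:740]=C
        cv2.imwrite("pics/crop1.png",o[:,:,::-1])
    else:
        save(c,"crop2.png",(235,195,425,300),4)
E
```

```text
top [459. 113.] 2162 c [ 849.5 -420.7] r 98.3 ztop [11.5 14.5 19.6] mean [ 846.2 -418. ]
top [109. 115.] 160 c [858.6 496.1] r 30.4 ztop [10.7 22.6 32.6] mean [846.2 482.5]
top [136. 115.] 122 c [848.4 415.5] r 31.9 ztop [10.9 23.4 32.2] mean [845.5 412.4]
top [256. 133.] 127 c [797.9 105.8] r 35.0 ztop [ 9.  20.  31.7] mean [794.3 104.4]
top [589. 176.] 715 c [ 672.  -727.6] r 129.8 ztop [ 9.6 20.7 31.8] mean [ 670.8 -726.4]
top [120. 183.] 419 c [667.5 451.6] r 74.8 ztop [ 8.9 12.2 16.5] mean [668.7 446.4]
top [465. 186.] 207 c [ 650.2 -420.4] r 26.9 ztop [11.7 17.1 20.8] mean [ 649.4 -420.1]
top [425. 196.] 469 c [ 624.2 -317.1] r 30.2 ztop [22.  25.3 28.6] mean [ 623.5 -316.5]
top [289. 239.] 1393 c [537.9   5.8] r 174.2 ztop [ 7.2  8.4 11.7] mean [520.5  18.9]
top [ 43. 249.] 564 c [429.7 597. ] r 123.1 ztop [12.4 24.8 29.7] mean [501.1 619.5]
top [548. 246.] 870 c [ 494.4 -602.5] r 45.6 ztop [ 9.8 18.1 31. ] mean [ 495.9 -610.3]
top [477. 242.] 495 c [ 506.6 -437.9] r 30.8 ztop [22.8 25.4 28.4] mean [ 505.5 -436.3]
top [113. 257.] 518 c [478.8 447.3] r 31.1 ztop [22.8 26.  29.3
[... 1589 characters left out ...]
83.] 448 c [ 506.4 -438. ] r 31.8 ztop [20.5 24.8 28.2] mean [ 510.5 -437.2]
scene [ 89. 290.] 799 c [ 494.7 -602.8] r 45.6 ztop [ 9.5 19.2 30.8] mean [ 486.1 -607.7]
scene [215. 313.] 507 c [ 625.4 -317.6] r 32.0 ztop [21.7 24.8 28.2] mean [ 628.3 -317.3]
scene [582. 327.] 234 c [865.5 487.1] r 34.1 ztop [11.4 24.1 32.5] mean [872.3 479.7]
scene [171. 334.] 273 c [ 651.4 -421.3] r 27.7 ztop [ 9.1 16.3 20.5] mean [ 653.3 -420.8]
scene [ 27. 423.] 675 c [ 711.9 -769.9] r 137.0 ztop [ 9.5 19.6 31.8] mean [ 784.8 -704.6]
scene [429. 368.] 251 c [858.1 123.5] r 46.6 ztop [10.2 20.9 32.2] mean [877.5 108.8]
scene [176. 422.] 4156 c [ 853.  -420.2] r 97.9 ztop [11.5 14.1 19.2] mean [ 856.2 -420.1]
```

View pics/crop1.png

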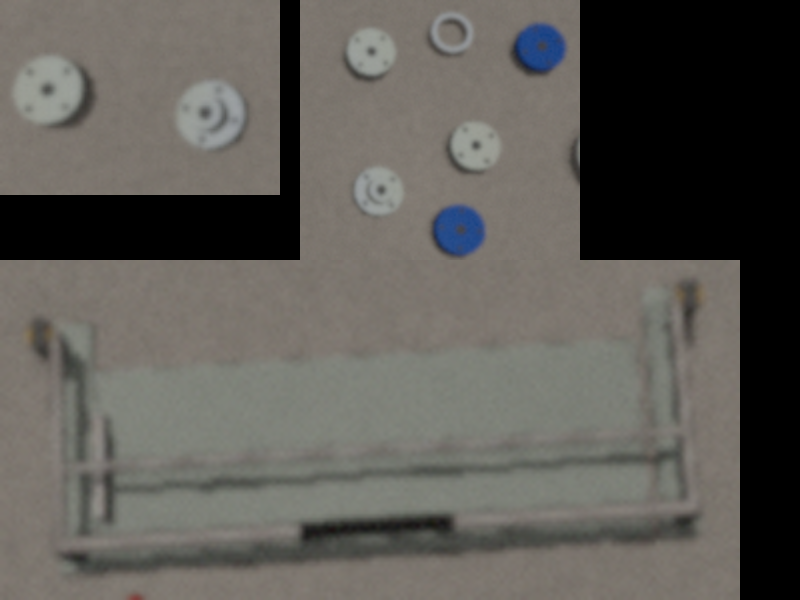

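View pics/crop2.png

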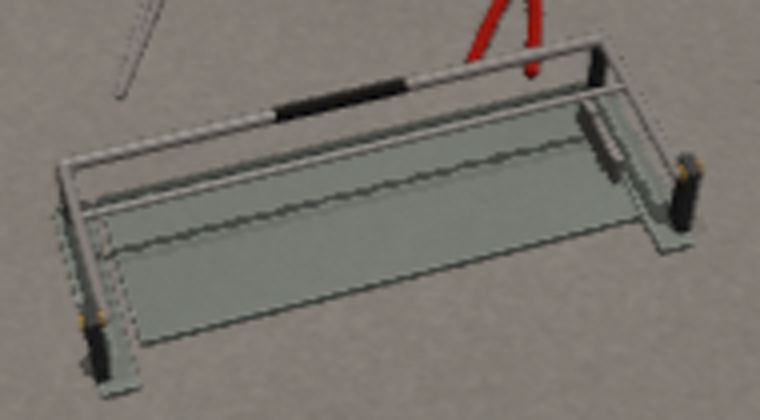

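The crop confirms three crown-down white hubs (left one at top px (113,257), and (425,196), (478,243)) and two crown-up (170,266), (429,265). The blue ones are excluded. The stop is at the rack's left (+y) end and the sleeved bar is on the robot's side, so the order is D U D U D.

```bash
cat > rack.py <<'E'
from h import *
def tri(obs):
    A=[];b=[]
    for (c,R,t),(u,v) in obs:
        P=c["intrinsics"]@np.c_[R,t]
        for w,row in((u,0),(v,1)):
            e=w*P[2]-P[row]; e/=np.linalg.norm(e[:3]); A.append(e[:3]); b.append(-e[3])
    return np.linalg.lstsq(np.array(A),np.array(b),rcond=None)[0]
T=cam("top");S=cam("scene")
cr=lambda p:(p[0]/4+210-.4,p[1]/4+140-.4); cs=lambda p:(p[0]/4+235-.4,p[1]/4+195-.4)
for nm,a,b in(("barL",(60,545),(602,42)),("barR",(693,508),(66,163)),("slL",(302,531),(407,85)),("slR",(453,523),(275,115)),
  ("rodL",(65,468),(625,88)),("rodR",(684,434),(83,212)),("hingeL",(57,332),(684,168)),("hingeR",(680,290),(95,320)),("plateFarL",(92,372),(637,217)),("plateFarR",(628,342),(143,344))):
    X=tri([(T,cr(a)),(S,cs(b))])
    print(nm,(X*1e3).round(1),"top/scene ray at z",[(ray(*q,*p,X[2])[:2]*1e3).round(1) for q,p in((T,cr(a)),(S,cs(b)))])
# depth: bar and rod points and plate points
P=np.r_[cloud(*T)[205:290,210:395].reshape(-1,3)]
for lo,hi in((.05,.068),):
    q=P[(P[:,2]>lo)&(P[:,2]<hi)]
    print(len(q))
    for nm,x0 in(("bar",.0),):
        d=q[(q[:,1]<.12)&(q[:,1]>-.15)]
        y=d[:,1];x=d[:,0]; near=x-(.445-.0*y)
        import sys
        h=np.histogram(x,bins=np.arange(.38,.62,.01)); print(h[0])
        np.save("q.npy",d)
q=P[(P[:,2]>.003)&(P[:,2]<.012)];print("platez",np.median(q[:,2]))
E
python3 rack.py
```

```text
barL [427.2 165.4  55.5] top/scene ray at z [array([427.4, 166.5]), array([427.2, 164.2])]
barR [ 445.5 -201.5   58.5] top/scene ray at z [array([ 445.4, -202. ]), array([ 445.6, -201.1])]
slL [434.2  25.9  57.8] top/scene ray at z [array([434.1,  25.3]), array([434.3,  26.5])]
slR [438.  -62.9  57.3] top/scene ray at z [array([438. , -62.5]), array([437.9, -63.3])]
rodL [472.4 164.4  57.1] top/scene ray at z [array([472.4, 164.5]), array([472.4, 164.3])]
rodR [ 488.8 -197.5   59.5] top/scene ray at z [array([ 488.7, -198.1]), array([ 489. , -196.9])]
hingeL [552.7 171.9  64.4] top/scene ray at z [array([552.3, 169.9]), array([552.8, 174. ])]
hingeR [ 574.4 -200.6   61.1] top/scene ray at z [array([ 574.7, -198.4]), array([ 573.9, -202.9])]
plateFarL [538.5 157.8   4.6] top/scene ray at z [array([539.2, 160.6]), array([538.5, 154.8])]
plateFarR [ 555.4 -174.7    1.3] top/scene ray at z [array([ 555.6, -173.1]), array([ 555. , -176.3])]
1525
[  0   0   0   0  50 321 144   0   0 118 176   1   0   0   0   0   0   0
   0   0   0   0   0]
platez 0.006517369713827652
```

Measured heights agree with the text (bar 58 mm, hub tops 25 mm, plate 6.5 mm). The rack centre is about (486,-16) mm with a yaw of about 2.8°. My plan is U hubs first at 50 mm pitch, then D hubs lowered from above. First I move over the bar.

>>> step_arm --rows '[5, 5, 0, 0, 0, 10, 10, 10, 0, 0, 0, 20, 15, 16, 0, 0, 0, 30, 20, 22, 0, 0, 0, 40, 24, 28, 0, 0, 0, 50, 27, 34, 0, 0, 0, 60, 28, 40, -2, 0, 0, 70, 28, 46, -4, 0, 0, 78.3, 28, 52, -6, 0, 0, 78.3, 27.5, 58, -8, 0, 0, 78.3, 27.4, 61.1, -9, 0, 0, 78.3, 27.4, 61.1, -9, 0, 0, 78.3, 27.4, 61.1, -9, 0, 0, 78.3]' --hand 0.25 --grip_force 10

```text
time_s: 1.92
ee_pos: [0.4361, -0.0164, 0.1243]
eef_rot: [-2.161, -2.279, 0.0]
wrist_force: [0.1, 0.6, -0.7]
opening: 0.0231
finger_force: 0.0
```

>>> step_arm --rows '[0, -0.1, -4, 0, 0, 0, 0, -0.1, -6, 0, 0, 0, 0, -0.1, -8.5, 0, 0, 0, 0, -0.1, -8.5, 0, 0, 0]'

```text
time_s: 2.42
ee_pos: [0.4357, -0.0208, 0.0387]
eef_rot: [-2.168, -2.271, 0.004]
wrist_force: [-0.2, 0.5, -0.2]
opening: 0.0229
finger_force: 0.0
```

>>> step_arm --rows '[0, 0, 0, 0, 0, 0, 0, 0, 0, 0, 0, 0, 0, 0, 0, 0, 0, 0, 0, 0, 0, 0, 0, 0]' --hand 0

```text
time_s: 2.92
ee_pos: [0.4356, -0.0202, 0.0403]
eef_rot: [2.167, 2.274, -0.003]
wrist_force: [-5.4, -1.7, 6.3]
opening: 0.0096
finger_force: 10.0
```

>>> step_arm --rows '[0.25, 0, 2.5, 0, 0, 0, 1.0, 0.05, 4.9, 0, 0, 0, 2.2, 0.1, 7.1, 0, 0, 0, 3.8, 0.2, 9.0, 0, 0, 0, 5.75, 0.3, 10.5, 0, 0, 0, 8.0, 0.4, 11.65, 0, 0, 0, 10.4, 0.5, 12.3, 0, 0, 0, 12.9, 0.65, 12.5, 0, 0, 0, 15.3, 0.75, 12.2, 0, 0, 0, 17.7, 0.9, 11.4, 0, 0, 0, 19.8, 1.0, 10.1, 0, 0, 0, 21.7, 1.1, 8.4, 0, 0, 0, 22.9, 1.15, 6.9, 0, 0, 0, 22.9, 1.15, 6.9, 0, 0, 0, 22.9, 1.15, 6.9, 0, 0, 0]'

```text
time_s: 4.8
ee_pos: [0.6658, -0.0081, 0.1092]
eef_rot: [2.166, 2.274, 0.001]
wrist_force: [0.7, -0.7, -1.0]
opening: 0.0095
finger_force: 10.0
```

>>> step_arm --rows '[0, 0, 0, 0, 0, 0, 0, 0, 0, 0, 0, 0, 0, 0, 0, 0, 0, 0]' --hand 0.22

```text
time_s: 5.18
ee_pos: [0.6652, -0.0078, 0.1089]
eef_rot: [-2.167, -2.275, 0.0]
wrist_force: [-0.6, -0.5, 0.2]
opening: 0.02
finger_force: 0.0
```

>>> step_arm --rows '[0, 0, 4, 0, 0, 0, 0, 0, 10, 0, 0, 0, -5, -2, 12, 0, 0, 0, -10, -5, 12, 0, 0, 0, -12, -10, 12, 0, 0, 0]'

```text
time_s: 5.8
ee_pos: [0.5433, -0.107, 0.2294]
eef_rot: [2.162, 2.278, -0.001]
wrist_force: [1.3, -1.3, -0.6]
opening: 0.0205
finger_force: 0.0
```

```bash
python3 - <<'E'
from h import *
c,R,t=cam("scene"); save(c,"open.png")
for o in hubs("s",c,R,t):
    if 28<o[6]<36: print(*o)
E
```

```text
s [487. 209.] 328 c [479.2 446.4] r 32.6 ztop [20.  24.3 28. ] mean [482.  444.2]
s [437. 215.] 282 c [458.3 308.6] r 32.8 ztop [ 9.9 13.3 27. ] mean [462.6 306.2]
s [207. 259.] 356 c [ 453.8 -321.3] r 31.6 ztop [ 9.4 13.3 26.7] mean [ 458.8 -320.8]
s [160. 283.] 449 c [ 507.9 -437.3] r 32.0 ztop [20.4 24.7 28. ] mean [ 510.6 -437.3]
s [215. 313.] 510 c [ 625.2 -318.5] r 31.2 ztop [21.3 24.9 27.6] mean [ 628.3 -317.2]
s [582. 328.] 215 c [865.9 486.9] r 35.4 ztop [11.7 22.8 32.1] mean [873.  480.3]
```

View pics/open.png

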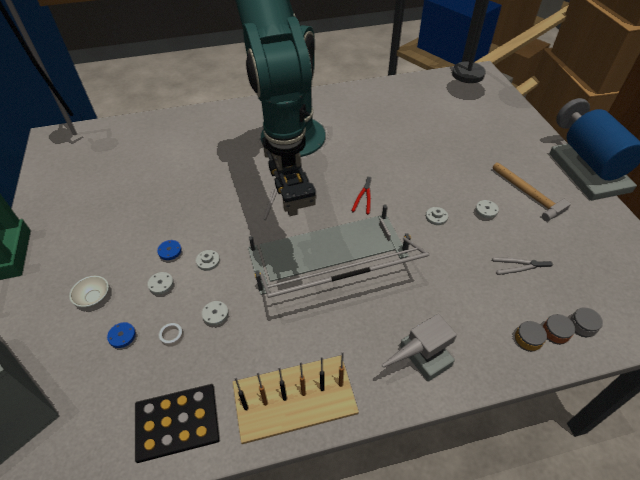

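The keeper lies back open (sleeve at px (350,273)) and the arm is off it. Next is the crown-up hub at (459,309).

>>> step_arm --rows '[-1, 6, 0, 0, 0, 0, -2, 12, 0, 0, 0, 0, -3.5, 18, 0, 0, 0, 0, -5, 24, 0, 0, 0, 0, -6, 30, 0, 0, 0, 0, -7, 36, -5, 0, 0, 0, -8.4, 41.6, -10, 0, 0, 0, -8.4, 41.6, -14, 0, 0, 0, -8.4, 41.6, -14, 0, 0, 0]' --hand 0.65 --grip_force 25

```text
time_s: 6.98
ee_pos: [0.4577, 0.3083, 0.0848]
eef_rot: [-2.16, -2.277, 0.013]
wrist_force: [0.5, 0.1, 2.3]
opening: 0.06
finger_force: 0.0
```

```bash
python3 - <<'E'
from h import *
c,R,t=cam("top"); save(c,"top2.png",(210,190,400,290),4)
print(sense()["ee_pos"])
P=cloud(c,R,t)[190:290,210:400].reshape(-1,3)
th=.049;X=np.array([np.cos(th),np.sin(th)]);Y=np.array([-X[1],X[0]])
r=np.c_[(P[:,:2]-[.486,-.016])@X,(P[:,:2]-[.486,-.016])@Y,P[:,2]]
st=r[(r[:,2]>.02)&(r[:,2]<.036)&(abs(r[:,0])<.045)&(r[:,1]>.14)&(r[:,1]<.185)]
print("stop",len(st),np.percentile(st,[3,50,97],axis=0).round(4).tolist())
pl=r[(r[:,2]>.004)&(r[:,2]<.010)&(abs(r[:,1])<.15)]
print("plate",np.percentile(pl,[2,50,98],axis=0).round(4).tolist())
c,R,t=cam("scene")
for o in hubs("s",c,R,t):
    if 28<o[6]<34: print(*o)
P=cloud(c,R,t)[190:310,240:430].reshape(-1,3)
r=np.c_[(P[:,:2]-[.486,-.016])@X,(P[:,:2]-[.486,-.016])@Y,P[:,2]]
st=r[(r[:,2]>.02)&(r[:,2]<.036)&(abs(r[:,0])<.045)&(r[:,1]>.14)&(r[:,1]<.185)]
print("stop",len(st),np.percentile(st,[3,50,97],axis=0).round(4).tolist())
E
```

```text
[0.4599807  0.3081792  0.08723018]
stop 85 [[-0.0308, 0.1624, 0.0215], [0.002, 0.1646, 0.0301], [0.0301, 0.1686, 0.0339]]
plate [[-0.0606, -0.1439, 0.0042], [0.0013, 0.0008, 0.0067], [0.1197, 0.1441, 0.0097]]
s [487. 209.] 326 c [479.5 447.6] r 32.0 ztop [19.1 24.5 28.1] mean [481.9 444.3]
s [437. 215.] 282 c [458.3 308.5] r 32.4 ztop [ 9.6 12.9 26.3] mean [462.  306.1]
s [207. 259.] 358 c [ 453.2 -321.2] r 31.9 ztop [ 9.6 13.2 26.1] mean [ 458.8 -320.7]
s [160. 283.] 452 c [ 507.2 -438.1] r 31.3 ztop [20.4 24.7 28. ] mean [ 510.5 -437.3]
s [215. 313.] 510 c [ 625.8 -317.8] r 31.4 ztop [20.9 24.9 28.2] mean [ 628.3 -317.2]
stop 73 [[-0.0442, 0.1613, 0.0218], [-0.0004, 0.1636, 0.0286], [0.0313, 0.1794, 0.0332]]
```

View pics/top2.png

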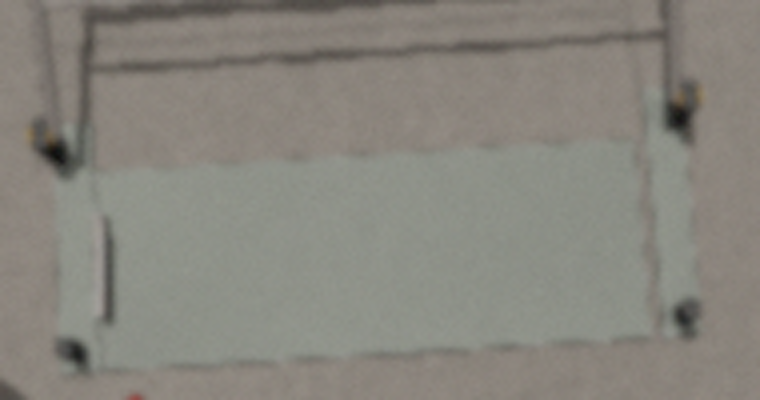

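>>> step_arm --rows '[-0.1, 0.05, -4, 0, 0, 0, -0.1, 0.05, -6, 0, 0, 0, -0.1, 0.05, -7.2, 0, 0, 0, -0.1, 0.05, -7.2, 0, 0, 0]'

```text
time_s: 7.58
ee_pos: [0.461, 0.3084, 0.0169]
eef_rot: [2.167, 2.274, 0.0]
wrist_force: [-0.8, -0.1, -0.1]
opening: 0.0597
finger_force: 0.0
```

>>> step_arm --rows '[0, 0, 0, 0, 0, 0, 0, 0, 0, 0, 0, 0, 0, 0, 0, 0, 0, 0, 0, 0, 0, 0, 0, 0, 0, 0, 0, 0, 0, 0]' --hand 0

```text
time_s: 8.2
ee_pos: [0.4603, 0.3088, 0.0169]
eef_rot: [2.167, 2.275, -0.0]
wrist_force: [-2.6, -0.7, 5.6]
opening: 0.0285
finger_force: 25.0
```

>>> step_arm --rows '[0, 0, 4, 0, 0, 0, 0, 0, 8, 0, 0, 0, 0.5, -5, 9, 0, 0, 0, 1, -10, 9, 0, 0, 0, 1.5, -15, 9, 0, 0, 0, 2, -20, 9, 0, 0, 0, 2.2, -24.6, 8, 0, 0, 0, 2.2, -24.6, 4, 0, 0, 0, 2.2, -24.6, 2, 0, 0, 0, 2.2, -24.6, 2, 0, 0, 0, 2.2, -24.6, 2, 0, 0, 0]'

```text
time_s: 9.57
ee_pos: [0.483, 0.063, 0.0371]
eef_rot: [2.166, 2.275, 0.001]
wrist_force: [0.4, -0.6, -1.9]
opening: 0.0289
finger_force: 25.0
```

>>> step_arm --rows '[-0.05, 0, -0.8, 0, 0, 0, -0.1, 0, -1.3, 0, 0, 0, -0.1, 0, -1.4, 0, 0, 0, -0.1, 0, -1.4, 0, 0, 0]'

```text
time_s: 10.07
ee_pos: [0.4815, 0.0626, 0.0229]
eef_rot: [2.166, 2.275, -0.001]
wrist_force: [-2.1, -0.5, 3.6]
opening: 0.0289
finger_force: 25.0
```

>>> step_arm --rows '[0, 0, 0, 0, 0, 0, 0, 0, 0, 0, 0, 0, 0, 0, 0, 0, 0, 0, 0, 0, 6, 0, 0, 0, 0, 0, 12, 0, 0, 0]' --hand 0.65

```text
time_s: 10.7
ee_pos: [0.4809, 0.0628, 0.1434]
eef_rot: [-2.165, -2.274, 0.002]
wrist_force: [0.7, -0.5, -0.5]
opening: 0.0599
finger_force: 0.0
```

>>> step_arm --rows '[0, -6, 0, 0, 0, 0, -0.5, -12, 0, 0, 0, 0, -1, -18, 0, 0, 0, 0, -1.5, -24, 0, 0, 0, 0, -2, -30, 0, 0, 0, 0, -2.5, -35, -2, 0, 0, 0, -2.7, -38.3, -5, 0, 0, 0, -2.7, -38.3, -5.5, 0, 0, 0, -2.7, -38.3, -5.5, 0, 0, 0]'

```text
time_s: 11.82
ee_pos: [0.4547, -0.3191, 0.0874]
eef_rot: [-2.165, -2.275, -0.001]
wrist_force: [-0.7, -0.2, 0.6]
opening: 0.0598
finger_force: 0.0
```

```bash
cat > chk.py <<'E'
from h import *
# every hub-like blob in both views; for those in the rack: (x,s) rel. stop
import sys
print("ee",(sense()["ee_pos"]*1e3).round(1) if hasattr(sense()["ee_pos"],'round') else sense()["ee_pos"])
for n in("top","scene"):
    c,R,t=cam(n); P=cloud(c,R,t); im=c["image"].astype(int)
    sat=im.max(2)-im.min(2); 
    for lo,hi in((.0075,.033),(.0135,.04)):
        m=((P[...,2]>lo)&(P[...,2]<hi)&(c["z_map"]>0)&(sat<30)).astype(np.uint8)
        k,l,st,ce=cv2.connectedComponentsWithStats(m)
        for i in range(1,k):
            q=P[l==i]
            if st[i,4]<90: continue
            o,r=cv2.minEnclosingCircle(q[:,:2].astype(np.float32)); o=np.array(o)
            inr=(abs((o-[.486,-.016])@[.9988,.049])<.05) and abs((o-[.486,-.016])@[-.049,.9988])<.165
            if inr!=(lo>.01) or not .026<r<.036: continue
            d=o-[.478,.1468]
            print(n,ce[i].round(),(o*1e3).round(1),"r",round(r*1e3,1),"z50/95",(np.percentile(q[:,2],[50,95])*1e3).round(1),"rack x,s",(np.array([d@[.9988,.049],-d@[-.049,.9988]])*1e3).round(1) if inr else "")
E
python3 chk.py
```

```text
ee [ 454.7 -319.1   87.4]
top [110. 116.] [859.1 496.7] r 30.3 z50/95 [22.2 32.2] rack x,s 
top [136. 115.] [855.7 422.8] r 29.4 z50/95 [22.2 32.6] rack x,s 
top [256. 133.] [797.4 105.6] r 34.9 z50/95 [21.4 32.2] rack x,s 
top [465. 186.] [ 649.7 -421.2] r 26.9 z50/95 [17.4 21.1] rack x,s 
top [425. 196.] [ 625. -317.] r 30.4 z50/95 [25.5 28.7] rack x,s 
top [113. 257.] [479.2 447.2] r 31.0 z50/95 [26.2 29.5] rack x,s 
top [427. 265.] [ 453.2 -320.4] r 30.0 z50/95 [13.6 27.5] rack x,s 
top [228. 338.] [282.7 162.5] r 26.8 z50/95 [13.1 16.8] rack x,s 
top [271. 254.] [482.7  63.7] r 29.9 z50/95 [19.7 33.8] rack x,s [ 0.6 83.2]
scene [487. 209.] [478.8 447.5] r 32.6 z50/95 [24.3 28. ] rack x,s 
scene [208. 259.] [ 455.2 -320. ] r 31.7 z50/95 [13.2 27. ] rack x,s 
scene [160. 283.] [ 508.6 -437.9] r 31.1 z50/95 [24.8 28.2] rack x,s 
scene [215. 313.] [ 625.6 -317.4] r 31.3 z50/95 [24.9 28. ] rack x,s 
scene [582. 327.] [865.  485.2] r 34.7 z50/95 [24.2 32.4] rack x,s 
scene [171. 334.] [ 652.4 -422.3] r 27.3 z50/95 [16.7 20.5] rack x,s 
scene [354. 237.] [483.   63.9] r 31.5 z50/95 [19.3 32.5] rack x,s [ 0.9 83.1]
```

U hub is at x 0.6, s 83 as planned. Grasp the second crown-up hub at (454,-320).

>>> step_arm --rows '[-0.05, -0.1, -4, 0, 0, 0, -0.05, -0.1, -6, 0, 0, 0, -0.05, -0.1, -7.1, 0, 0, 0, -0.05, -0.1, -7.1, 0, 0, 0]'

```text
time_s: 12.42
ee_pos: [0.4542, -0.3209, 0.0165]
eef_rot: [-2.166, -2.275, -0.0]
wrist_force: [0.0, -0.6, 0.9]
opening: 0.0601
finger_force: 0.0
```

>>> step_arm --rows '[0, 0, 0, 0, 0, 0, 0, 0, 0, 0, 0, 0, 0, 0, 0, 0, 0, 0, 0, 0, 0, 0, 0, 0, 0, 0, 0, 0, 0, 0]' --hand 0

```text
time_s: 13.05
ee_pos: [0.454, -0.3216, 0.017]
eef_rot: [2.167, 2.274, -0.001]
wrist_force: [-1.9, -0.3, 5.4]
opening: 0.0288
finger_force: 25.0
```

>>> step_arm --rows '[0, 0, 4, 0, 0, 0, 0, 0, 8, 0, 0, 0, 0.5, 6, 9, 0, 0, 0, 1, 12, 9, 0, 0, 0, 2, 18, 9, 0, 0, 0, 2.7, 24, 9, 0, 0, 0, 3.3, 28.35, 8, 0, 0, 0, 3.3, 28.35, 4, 0, 0, 0, 3.3, 28.35, 2, 0, 0, 0, 3.3, 28.35, 2, 0, 0, 0, 3.3, 28.35, 2, 0, 0, 0]'

```text
time_s: 14.42
ee_pos: [0.4876, -0.0377, 0.0372]
eef_rot: [2.166, 2.274, 0.001]
wrist_force: [0.9, -0.6, -1.6]
opening: 0.0285
finger_force: 25.0
```

>>> step_arm --rows '[-0.05, 0, -0.8, 0, 0, 0, -0.1, 0, -1.3, 0, 0, 0, -0.1, 0, -1.4, 0, 0, 0, -0.1, 0, -1.4, 0, 0, 0]'

```text
time_s: 14.92
ee_pos: [0.486, -0.0381, 0.023]
eef_rot: [2.167, 2.274, -0.001]
wrist_force: [-2.3, -0.5, 4.7]
opening: 0.029
finger_force: 25.0
```

>>> step_arm --rows '[0, 0, 0, 0, 0, 0, 0, 0, 0, 0, 0, 0, 0, 0, 0, 0, 0, 0, 0, 0, 6, 0, 0, 0, 0, 0, 12, 0, 0, 0]' --hand 0.65

```text
time_s: 15.55
ee_pos: [0.4854, -0.0375, 0.1433]
eef_rot: [-2.165, -2.274, 0.001]
wrist_force: [0.5, -1.1, -0.2]
opening: 0.0595
finger_force: 0.0
```

>>> step_arm --rows '[2, -6, 0, 0, 0, 0, 4, -11, 0, 0, 0, 0, 7, -16, 0, 0, 0, 0, 10, -21, 0, 0, 0, 0, 12.5, -26, -2, 0, 0, 0, 13.8, -28, -4, 0, 0, 0, 13.8, -28, -6, 0, 0, 0, 13.8, -28, -6, 0, 0, 0, 13.8, -28, -6, 0, 0, 0]' --hand 1

```text
time_s: 16.68
ee_pos: [0.6244, -0.3162, 0.0835]
eef_rot: [2.164, 2.277, 0.001]
wrist_force: [0.8, 0.7, 0.3]
opening: 0.0916
finger_force: 0.0
```

```bash
python3 chk.py | grep -v "8[0-9][0-9]\.\|\[7"
```

```text
ee [ 624.4 -316.2   83.5]
top [423. 195.] [ 625.2 -316.4] r 30.7 z50/95 [25.2 28.5] rack x,s 
top [472. 243.] [ 505.7 -433.1] r 29.1 z50/95 [25.1 28.5] rack x,s 
top [113. 257.] [479.  446.7] r 31.1 z50/95 [26.1 29.5] rack x,s 
top [312. 252.] [487.1 -37.3] r 30.0 z50/95 [19.9 33.5] rack x,s [1.000e-01 1.843e+02]
scene [487. 209.] [478.3 447.5] r 32.8 z50/95 [24.6 27.9] rack x,s 
scene [160. 283.] [ 507.4 -438.2] r 31.2 z50/95 [24.9 27.9] rack x,s 
scene [217. 315.] [ 626.3 -317.3] r 30.4 z50/95 [24.4 27.7] rack x,s 
scene [171. 334.] [ 652.5 -420.5] r 26.7 z50/95 [17.1 20.4] rack x,s 
scene [318. 246.] [487. -37.] r 31.9 z50/95 [18.9 32.9] rack x,s [-1.000e-01  1.841e+02]
```

```bash
python3 chk.py | grep "rack x,s \["; python3 - <<'E'
from h import *
c,R,t=cam("top"); save(c,"rk.png",(150,150,400,300),3)
E
```

```text
top [312. 252.] [487.2 -37.1] r 30.2 z50/95 [19.6 33.7] rack x,s [1.000e-01 1.841e+02]
scene [385. 228.] [478.7 147.6] r 33.0 z50/95 [26.5 32. ] rack x,s [ 0.8 -0.8]
scene [318. 246.] [488.2 -37.8] r 31.1 z50/95 [19.2 32.4] rack x,s [  1.1 184.9]
```

View pics/rk.png

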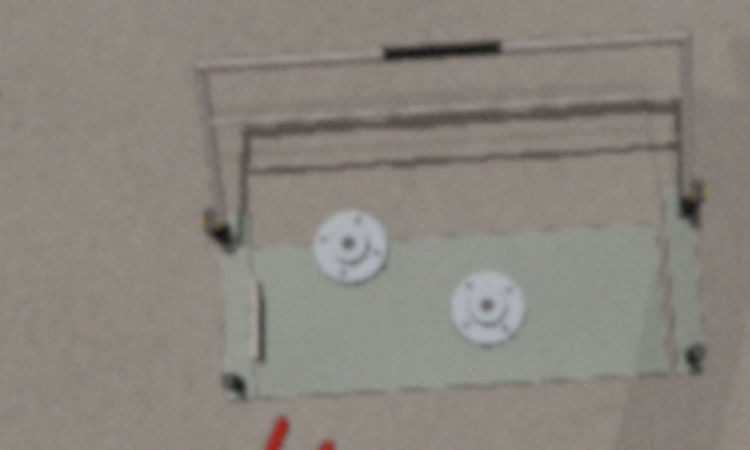

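The picture shows the first crown-up hub knocked aside to crop px (350,246), onto the plate's far edge but still flat. I'm already over a crown-down hub, so I place that one at s=234 and mend the knocked one after.

>>> step_arm --rows '[0.1, -0.1, -4, 0, 0, 0, 0.1, -0.1, -6, 0, 0, 0, 0.1, -0.1, -7.4, 0, 0, 0, 0.1, -0.1, -7.4, 0, 0, 0]'

```text
time_s: 17.42
ee_pos: [0.6246, -0.3185, 0.0077]
eef_rot: [-2.166, -2.274, 0.001]
wrist_force: [0.4, 0.4, 0.8]
opening: 0.0923
finger_force: 0.0
```

>>> step_arm --rows '[0, 0, 0, 0, 0, 0, 0, 0, 0, 0, 0, 0, 0, 0, 0, 0, 0, 0, 0, 0, 0, 0, 0, 0, 0, 0, 0, 0, 0, 0]' --hand 0

```text
time_s: 18.05
ee_pos: [0.6251, -0.3191, 0.0091]
eef_rot: [2.167, 2.274, -0.0]
wrist_force: [-1.4, 0.0, 3.9]
opening: 0.0594
finger_force: 25.0
```

>>> step_arm --rows '[0, 0, 4, 0, 0, 0, -2, 1, 9, 0, 0, 0, -6, 3, 11, 0, 0, 0, -11, 6, 11, 0, 0, 0, -13.6, 11, 11, 0, 0, 0, -13.6, 17, 11, 0, 0, 0, -13.6, 23.05, 9, 0, 0, 0, -13.6, 23.05, 5, 0, 0, 0, -13.6, 23.05, 3, 0, 0, 0, -13.6, 23.05, 3, 0, 0, 0, -13.6, 23.05, 3, 0, 0, 0]'

```text
time_s: 19.42
ee_pos: [0.4896, -0.0884, 0.0392]
eef_rot: [2.166, 2.274, 0.001]
wrist_force: [0.4, 0.9, -1.5]
opening: 0.0594
finger_force: 25.0
```

>>> step_arm --rows '[0, 0, -1, 0, 0, 0, -0.05, 0, -1.8, 0, 0, 0, -0.05, 0, -2.4, 0, 0, 0, -0.05, 0, -2.4, 0, 0, 0]'

```text
time_s: 19.92
ee_pos: [0.4883, -0.0885, 0.0145]
eef_rot: [-2.167, -2.275, 0.001]
wrist_force: [-0.2, -0.9, 0.7]
opening: 0.0593
finger_force: 25.0
```

>>> step_arm --rows '[0, 0, 0, 0, 0, 0, 0, 0, 0, 0, 0, 0, 0, 0, 0, 0, 0, 0, 0, 0, 6, 0, 0, 0, -4, -6, 10, 0, 0, 0, -8, -10, 12, 0, 0, 0]' --hand 0.85

```text
time_s: 20.68
ee_pos: [0.4195, -0.1777, 0.1296]
eef_rot: [2.163, 2.275, 0.002]
wrist_force: [-0.8, -1.6, 0.1]
opening: 0.078
finger_force: 0.0
```

```bash
cat > locu.py <<'E'
from h import *
# white hubs in the rack zone: contour of bright mask, cast onto flange-top plane
def loc(n):
    c,R,t=cam(n); P=cloud(c,R,t)
    d=P[...,:2]-[.478,.1468]; x=d@np.array([.9988,.049]); s=-d@np.array([-.049,.9988])
    m=((P[...,2]>.0135)&(P[...,2]<.04)&(x>-.07)&(x<.085)&(s>.0025)&(s<.32)&(c["z_map"]>0)).astype(np.uint8)
    k,l,st,ce=cv2.connectedComponentsWithStats(m)
    for i in range(1,k):
        if st[i,4]<60: continue
        w=l==i; a=np.c_[x[w],s[w]].astype(np.float32); (o,r)=cv2.minEnclosingCircle(a)
        print(n,"px",ce[i].round(),"x,s",np.round(np.array(o)*1e3,1),"r",round(r*1e3,1),"world",(np.array([.478,.1468])+o[0]*np.array([.9988,.049])-o[1]*np.array([-.049,.9988])).round(4),"z",(np.percentile(P[w][:,2],[10,50,95])*1e3).round(1))
        top=w&(P[...,2]>.024)
        b=np.c_[x[top],s[top]].astype(np.float32)
        if len(b)>10: (o,r)=cv2.minEnclosingCircle(b); print("   high part x,s",np.round(np.array(o)*1e3,1),"r",round(r*1e3,1))
    return c
if __name__=="__main__":
    loc("top");loc("scene");s=sense();print(s["ee_pos"],s["joint_pos"][-1])
E
python3 locu.py
```

```text
top px [267. 232.] x,s [57.  75.8] r 30.0 world [0.5387 0.0739] z [16.7 20.  33.9]
   high part x,s [52.3 77.9] r 21.1
top px [323. 251.] x,s [  0.5 209.9] r 54.2 world [ 0.4888 -0.0629] z [17.6 30.4 34.5]
   high part x,s [ -7.6 217.5] r 47.8
scene px [308. 247.] x,s [ -2.2 209.6] r 54.8 world [ 0.4861 -0.0626] z [17.2 29.4 33.8]
   high part x,s [  1.4 217.5] r 46.8
scene px [364. 252.] x,s [56.4 75.8] r 31.2 world [0.5381 0.0738] z [16.  18.9 32.7]
   high part x,s [59.4 76.6] r 16.1
[ 0.415906   -0.18286558  0.12970276] 0.10611734194060754
```

Hub D at s≈234 is good. The knocked hub is at rack x 56.5, s 75.8. I take it with the fingers turned 90° to stay clear of the laid-back keeper.

>>> step_arm --rows '[1, 3, 1, 0, 0, -10, 2, 6, 1, 0, 0, -20, 3, 9, 1, 0, 0, -30, 5, 12, 1, 0, 0, -40, 7, 15, 1, 0, 0, -50, 9, 18, 1, 0, 0, -60, 10.5, 21, 0, 0, 0, -70, 11.5, 24, -2, 0, 0, -80, 12.2, 25.7, -4, 0, 0, -90, 12.2, 25.7, -5, 0, 0, -90, 12.2, 25.7, -5, 0, 0, -90, 12.2, 25.7, -5, 0, 0, -90]' --hand 0.65

```text
time_s: 22.28
ee_pos: [0.5414, 0.0793, 0.0788]
eef_rot: [3.14, 0.076, 0.001]
wrist_force: [0.2, -0.8, 0.9]
opening: 0.0598
finger_force: 0.0
```

>>> step_arm --rows '[-0.3, -0.55, 0, 0, 0, 0, -0.3, -0.55, -2.5, 0, 0, 0, -0.3, -0.55, -5.6, 0, 0, 0, -0.3, -0.55, -5.6, 0, 0, 0]'

```text
time_s: 22.78
ee_pos: [0.5365, 0.0736, 0.021]
eef_rot: [3.14, 0.075, -0.006]
wrist_force: [0.6, 0.1, 0.7]
opening: 0.0596
finger_force: 0.0
```

>>> step_arm --rows '[0, 0, 0, 0, 0, 0, 0, 0, 0, 0, 0, 0, 0, 0, 0, 0, 0, 0, 0, 0, 0, 0, 0, 0, 0, 0, 0, 0, 0, 0]' --hand 0

```text
time_s: 23.4
ee_pos: [0.5388, 0.0748, 0.0231]
eef_rot: [3.141, 0.076, 0.002]
wrist_force: [-0.5, 0.3, 6.0]
opening: 0.0286
finger_force: 25.0
```

>>> step_arm --rows '[0, 0, 1.5, 0, 0, 0, -1, 0, 3, 0, 0, 0, -3.5, -0.6, 3, 0, 0, 0, -5.65, -1.15, 3, 0, 0, 0, -5.65, -1.15, 1.5, 0, 0, 0, -5.65, -1.15, 1.5, 0, 0, 0, -5.65, -1.15, 1.5, 0, 0, 0]'

```text
time_s: 24.28
ee_pos: [0.4824, 0.0637, 0.0372]
eef_rot: [-3.14, -0.076, -0.001]
wrist_force: [0.5, 0.3, -1.0]
opening: 0.0288
finger_force: 25.0
```

>>> step_arm --rows '[0, -0.05, -0.8, 0, 0, 0, 0, -0.05, -1.3, 0, 0, 0, 0, -0.05, -1.4, 0, 0, 0, 0, -0.05, -1.4, 0, 0, 0]'

```text
time_s: 24.78
ee_pos: [0.4816, 0.0629, 0.0231]
eef_rot: [3.141, 0.076, -0.0]
wrist_force: [-0.1, -0.7, -2.1]
opening: 0.0291
finger_force: 25.0
```

>>> step_arm --rows '[0, 0, 0, 0, 0, 0, 0, 0, 0, 0, 0, 0, 0, 0, 0, 0, 0, 0, 0, 0, 6, 0, 0, 0, 0, 0, 13, 0, 0, 0]' --hand 0.65

```text
time_s: 25.4
ee_pos: [0.4809, 0.0629, 0.1464]
eef_rot: [-3.14, -0.077, 0.004]
wrist_force: [2.1, -0.9, 0.3]
opening: 0.0598
finger_force: 0.0
```

>>> step_arm --rows '[0, 6, 2, 0, 0, 10, 0, 12, 2, 0, 0, 20, 0, 18, 2, 0, 0, 30, 0, 24, 2, 0, 0, 40, 0, 29, 2, 0, 0, 50, 0, 33, 0, 0, 0, 60, 0, 36, -2, 0, 0, 70, -0.3, 38.3, -4, 0, 0, 80, -0.3, 38.3, -6, 0, 0, 90, -0.3, 38.3, -6, 0, 0, 90, -0.3, 38.3, -6, 0, 0, 90]' --hand 1

```text
time_s: 26.78
ee_pos: [0.4792, 0.4457, 0.0864]
eef_rot: [2.171, 2.271, 0.001]
wrist_force: [0.8, 0.3, 0.2]
opening: 0.0919
finger_force: 0.0
```

```bash
python3 locu.py; python3 chk.py | grep 44
```

```text
top px [323. 251.] x,s [  0.3 209.9] r 54.2 world [ 0.4886 -0.0629] z [17.5 30.6 34.6]
   high part x,s [ -1.1 217.8] r 46.5
top px [271. 255.] x,s [-0.3 84.7] r 30.0 world [0.4818 0.0622] z [16.7 19.9 33.6]
   high part x,s [ 1.7 87. ] r 17.8
scene px [354. 237.] x,s [ 0.4 84.2] r 31.6 world [0.4825 0.0627] z [15.7 19.  32.4]
   high part x,s [ 0.4 85.2] r 16.6
scene px [308. 247.] x,s [  0.  209.7] r 54.6 world [ 0.4883 -0.0627] z [17.2 29.6 33.6]
   high part x,s [  0.9 217.4] r 46.9
[0.47942193 0.44593363 0.08699238] -1.1839705818821373
ee [479.4 445.9  87. ]
scene [487. 209.] [480. 448.] r 32.1 z50/95 [24.4 27.7] rack x,s
```

>>> step_arm --rows '[0, 0.15, -4, 0, 0, 0, 0, 0.15, -6, 0, 0, 0, 0, 0.15, -7.8, 0, 0, 0, 0, 0.15, -7.8, 0, 0, 0]'

```text
time_s: 27.48
ee_pos: [0.4781, 0.4468, 0.0065]
eef_rot: [-2.167, -2.275, 0.003]
wrist_force: [0.5, -0.0, -0.4]
opening: 0.0916
finger_force: 0.0
```

>>> step_arm --rows '[0, 0, 0, 0, 0, 0, 0, 0, 0, 0, 0, 0, 0, 0, 0, 0, 0, 0, 0, 0, 0, 0, 0, 0, 0, 0, 0, 0, 0, 0]' --hand 0

```text
time_s: 28.1
ee_pos: [0.4789, 0.4475, 0.0083]
eef_rot: [2.167, 2.274, 0.001]
wrist_force: [-1.0, -0.8, 3.8]
opening: 0.0589
finger_force: 25.0
```

>>> step_arm --rows '[0, 0, 4, 0, 0, 0, 0, -1, 9, 0, 0, 0, 0, -6, 11, 0, 0, 0, 0, -12, 11, 0, 0, 0, 0, -18, 11, 0, 0, 0, 0, -24, 11, 0, 0, 0, 0, -29, 11, 0, 0, 0, 0.1, -33.45, 8, 0, 0, 0, 0.1, -33.45, 5, 0, 0, 0, 0.1, -33.45, 3.5, 0, 0, 0, 0.1, -33.45, 3.5, 0, 0, 0, 0.1, -33.45, 3.5, 0, 0, 0]'

```text
time_s: 29.6
ee_pos: [0.4801, 0.1141, 0.0435]
eef_rot: [2.165, 2.276, 0.002]
wrist_force: [-0.0, 0.4, -1.3]
opening: 0.0594
finger_force: 25.0
```

Now 34 mm down from the stop; y needs -1.

>>> step_arm --rows '[0, -0.1, 0, 0, 0, 0, 0, -0.1, -1.5, 0, 0, 0, 0, -0.1, -2.4, 0, 0, 0, 0, -0.1, -2.9, 0, 0, 0, 0, -0.1, -2.9, 0, 0, 0]'

```text
time_s: 30.22
ee_pos: [0.479, 0.1116, 0.0137]
eef_rot: [2.166, 2.275, -0.003]
wrist_force: [-2.7, -0.9, 5.1]
opening: 0.0593
finger_force: 25.0
```

>>> step_arm --rows '[0, 0, 0, 0, 0, 0, 0, 0, 0, 0, 0, 0, 0, 0, 0, 0, 0, 0, 0, 0, 6, 0, 0, 0, 0, 0, 13, 0, 0, 0]' --hand 0.85

```text
time_s: 30.85
ee_pos: [0.479, 0.1119, 0.137]
eef_rot: [-2.165, -2.274, 0.002]
wrist_force: [1.7, 0.1, 0.8]
opening: 0.0781
finger_force: 0.0
```

>>> step_arm --rows '[0, -6, 1, 0, 0, 0, 0, -12, 1, 0, 0, 0, 0, -18, 1, 0, 0, 0, 0, -24, 1, 0, 0, 0, 0.5, -30, 1, 0, 0, 0, 1, -36, 1, 0, 0, 0, 1.5, -42, 1, 0, 0, 0, 2, -48, -1, 0, 0, 0, 2.7, -54, -4, 0, 0, 0, 2.7, -55, -6, 0, 0, 0, 2.7, -55, -6, 0, 0, 0, 2.7, -55, -6, 0, 0, 0]' --hand 1

```text
time_s: 32.35
ee_pos: [0.5076, -0.4367, 0.0771]
eef_rot: [2.165, 2.276, 0.002]
wrist_force: [0.6, 0.5, -0.0]
opening: 0.0919
finger_force: 0.0
```

```bash
python3 locu.py; python3 chk.py | grep -e "-43"
```

```text
top px [323. 251.] x,s [ -1.2 210. ] r 54.0 world [ 0.4871 -0.063 ] z [17.7 30.3 34.6]
   high part x,s [ -1.7 217.8] r 46.4
top px [261. 255.] x,s [ 1.4 59.9] r 54.1 world [0.4823 0.087 ] z [17.5 30.5 35.1]
   high part x,s [ 1.2 52.8] r 47.0
scene px [363. 234.] x,s [ 2.8 58.7] r 56.3 world [0.4837 0.0883] z [17.3 29.3 33.2]
   high part x,s [-1.8 53.4] r 46.7
scene px [308. 247.] x,s [  1.6 209.4] r 55.1 world [ 0.4898 -0.0622] z [17.  29.5 33.6]
   high part x,s [  0.8 217.3] r 47.2
[ 0.50789119 -0.43694473  0.07782763] 0.3126320142191293
ee [ 507.9 -436.9   77.8]
top [477. 242.] [ 506.1 -438.1] r 30.7 z50/95 [25.3 28.5] rack x,s 
scene [163. 283.] [ 506.8 -437.6] r 31.2 z50/95 [24.8 27.9] rack x,s
```

>>> step_arm --rows '[-0.1, -0.1, -4, 0, 0, 0, -0.1, -0.1, -6, 0, 0, 0, -0.1, -0.1, -6.9, 0, 0, 0, -0.1, -0.1, -6.9, 0, 0, 0]'

```text
time_s: 33.05
ee_pos: [0.5059, -0.4389, 0.0072]
eef_rot: [-2.166, -2.275, -0.0]
wrist_force: [0.4, 0.6, 0.2]
opening: 0.0919
finger_force: 0.0
```

>>> step_arm --rows '[0, 0, 0, 0, 0, 0, 0, 0, 0, 0, 0, 0, 0, 0, 0, 0, 0, 0, 0, 0, 0, 0, 0, 0, 0, 0, 0, 0, 0, 0]' --hand 0

```text
time_s: 33.67
ee_pos: [0.5057, -0.4394, 0.0077]
eef_rot: [2.167, 2.274, -0.0]
wrist_force: [-0.7, 0.3, 3.2]
opening: 0.0593
finger_force: 25.0
```

>>> step_arm --rows '[0, 0, 4, 0, 0, 0, 0, 1, 9, 0, 0, 0, 0, 7, 11, 0, 0, 0, -0.5, 13, 11, 0, 0, 0, -1, 19, 11, 0, 0, 0, -1.5, 25, 11, 0, 0, 0, -2, 31, 11, 0, 0, 0, -2.1, 37, 11, 0, 0, 0, -2.1, 42, 10, 0, 0, 0, -2.1, 45.1, 8, 0, 0, 0, -2.1, 45.1, 5, 0, 0, 0, -2.1, 45.1, 4, 0, 0, 0, -2.1, 45.1, 4, 0, 0, 0, -2.1, 45.1, 4, 0, 0, 0]'

```text
time_s: 35.42
ee_pos: [0.4853, 0.0114, 0.048]
eef_rot: [2.167, 2.273, 0.001]
wrist_force: [0.3, -0.2, -1.0]
opening: 0.0595
finger_force: 25.0
```

```bash
python3 - <<'E'
from h import *
for n,b in(("top",(220,210,400,300)),("scene",(240,190,430,310))):
    c,R,t=cam(n); save(c,"hov_%s.png"%n,b,4); print(c["intrinsics"][0,0]and sense()["ee_pos"])
    P=cloud(c,R,t); d=P[...,:2]-[.478,.1468]; x=d@np.array([.9988,.049]); s=-d@np.array([-.049,.9988])
    w=(P[...,2]>.05)&(P[...,2]<.07)&(abs(x)<.045)&(s>.08)&(s<.19); print(n,w.sum(),np.percentile(s[w],[1,50,99]).round(4),np.percentile(x[w],[1,50,99]).round(4))
E
```

```text
[0.48538823 0.01142013 0.04808166]Traceback (most recent call last):
  File "<stdin>", line 5, in <module>
    return _quantile_unchecked(
        a, q, axis, out, overwrite_input, method, keepdims, weights)
    return _ureduce(a,
                    func=_quantile_ureduce_func,
    ...<5 lines>...
                    overwrite_input=overwrite_input,
                    method=method)
    r = func(a, **kwargs)
    result = _quantile(arr,
                       quantiles=q,
    ...<2 lines>...
                       out=out,
                       weights=wgt)
    slices_having_nans = np.isnan(arr[-1, ...])
                                  ~~~^^^^^^^^^
IndexError: index -1 is out of bounds for axis 0 with size 0
```

>>> step_arm --rows '[-0.05, 0.05, -1.2, 0, 0, 0, -0.05, 0.05, -2.2, 0, 0, 0, -0.05, 0.05, -2.9, 0, 0, 0, -0.05, 0.05, -3.4, 0, 0, 0, -0.05, 0.05, -3.4, 0, 0, 0]'

```text
time_s: 36.1
ee_pos: [0.4838, 0.0124, 0.0132]
eef_rot: [-2.166, -2.275, 0.002]
wrist_force: [-2.1, 0.0, 2.1]
opening: 0.0592
finger_force: 25.0
```

>>> step_arm --rows '[0, 0, 0, 0, 0, 0, 0, 0, 0, 0, 0, 0, 0, 0, 0, 0, 0, 0, 0, 0, 6, 0, 0, 0, -2, -1, 14, 0, 0, 0, -6, -8, 17, 0, 0, 0, -8, -14, 18, 0, 0, 0, -8, -19, 18, 0, 0, 0]' --hand 0.85

```text
time_s: 37.1
ee_pos: [0.4068, -0.1591, 0.1921]
eef_rot: [2.164, 2.273, -0.001]
wrist_force: [1.1, 0.6, 0.1]
opening: 0.078
finger_force: 0.0
```

```bash
python3 locu.py; python3 - <<'E'
from h import *
c,R,t=cam("scene"); P=cloud(c,R,t); d=P[...,:2]-[.478,.1468]; x=d@np.array([.9988,.049]); s=-d@np.array([-.049,.9988])
a=cv2.resize(c["image"][200:300,250:430],(720,400),interpolation=cv2.INTER_CUBIC); cv2.imwrite("pics/row.png",a[:,:,::-1])
for n in("top","scene"):
    c,R,t=cam(n); P=cloud(c,R,t); d=P[...,:2]-[.478,.1468]; x=d@np.array([.9988,.049]); s=-d@np.array([-.049,.9988])
    for g in(34,84,134,184,234):
        w=(abs(s*1e3-g)<12)&(abs(x)<.012)&(P[...,2]>.02)&(P[...,2]<.05); A=np.c_[x[w],s[w]-g/1e3,np.ones(w.sum())]
        k=np.linalg.lstsq(A,P[w][:,2],rcond=None)[0]; print(n,g,"top z",(k[2]*1e3).round(1),"tilt",k[:2].round(3))
E
```

```text
top px [292. 253.] x,s [  3.1 134.8] r 128.9 world [0.4877 0.0124] z [18.5 31.  34.7]
   high part x,s [  3.1 134.8] r 128.9
scene px [335. 240.] x,s [ -4.4 134.5] r 129.9 world [0.4802 0.0123] z [17.7 29.9 33.7]
   high part x,s [ -4.4 134.5] r 129.9
[ 0.4061386  -0.16448837  0.19137032] 0.11317969724859527
top 34 top z 31.8 tilt [ 0.031 -0.022]
top 84 top z 32.0 tilt [0.03  0.006]
top 134 top z 32.1 tilt [ 0.005 -0.045]
top 184 top z 31.8 tilt [0.045 0.04 ]
top 234 top z 31.8 tilt [-0.011 -0.048]
scene 34 top z 31.0 tilt [0.023 0.049]
scene 84 top z 30.9 tilt [-0.213  0.013]
scene 134 top z 30.9 tilt [-0.002  0.012]
scene 184 top z 30.9 tilt [-0.101  0.062]
scene 234 top z 31.0 tilt [ 0.041 -0.031]
```

View pics/row.png

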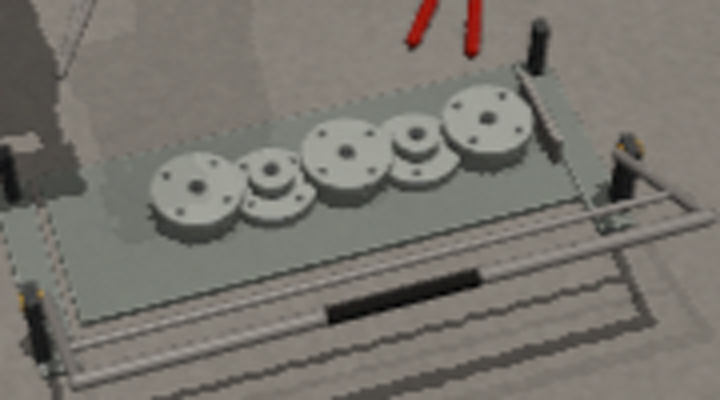

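The picture shows five hubs in a tight row, alternating D-U-D-U-D and level, the first by the stop. Next the keeper; I measure the sleeve.

>>> step_arm --rows '[0, 0, 3, 0, 0, 0, 5, 3, 5, 0, 0, 0, 10, 6, 5, 0, 0, 0, 15, 9, 5, 0, 0, 0, 20, 12, 5, 0, 0, 0, 25, 15.5, 4, 0, 0, 0, 26, 15.7, 1, 0, 0, 0, 26, 15.7, 1, 0, 0, 0, 26, 15.7, 1, 0, 0, 0]' --hand 0.28 --grip_force 10

```text
time_s: 38.48
ee_pos: [0.6671, 0.0006, 0.2013]
eef_rot: [-2.165, -2.276, -0.0]
wrist_force: [0.6, -1.1, 0.5]
opening: 0.0258
finger_force: 0.0
```

```bash
python3 - <<'E'
from h import *
print(sense()["ee_pos"])
for n in("scene","top"):
    c,R,t=cam(n); P=cloud(c,R,t).reshape(-1,3); d=P[:,:2]-[.478,.1468]; x=d@np.array([.9988,.049]); s=-d@np.array([-.049,.9988])
    w=(P[:,2]>.105)&(P[:,2]<.14)&(x>.16)&(x<.205)&(s>.0)&(s<.33)&(abs(s-.163)>.06)
    print(n,w.sum(),"bar x",np.median(x[w]),"z",np.median(P[w][:,2]),np.percentile(P[w][:,2],90))
E
```

```text
[6.67119693e-01 6.40594876e-04 2.01303581e-01]
scene 428 bar x 0.1850007259271302 z 0.1258854095144737 0.1284343492004708
top 203 bar x 0.1810167099419325 z 0.12730058767351404 0.13005706593700467
```

>>> step_arm --rows '[0.1, -0.7, -4, 0, 0, 0, 0.1, -0.7, -7, 0, 0, 0, 0.1, -0.7, -9.6, 0, 0, 0, 0.1, -0.7, -9.6, 0, 0, 0]'

```text
time_s: 39.08
ee_pos: [0.6674, -0.0085, 0.1041]
eef_rot: [-2.167, -2.273, 0.003]
wrist_force: [-0.3, -0.5, 0.8]
opening: 0.0255
finger_force: 0.0
```

>>> step_arm --rows '[0, 0, 0, 0, 0, 0, 0, 0, 0, 0, 0, 0, 0, 0, 0, 0, 0, 0, 0, 0, 0, 0, 0, 0]' --hand 0

```text
time_s: 39.58
ee_pos: [0.6674, -0.0077, 0.1065]
eef_rot: [-2.167, -2.274, 0.003]
wrist_force: [-5.6, -1.7, 6.4]
opening: 0.0097
finger_force: 10.0
```

>>> step_arm --rows '[-1.5, -0.05, 2.0, 0, 0, 0, -3.35, -0.15, 3.7, 0, 0, 0, -5.5, -0.25, 4.9, 0, 0, 0, -7.9, -0.4, 5.7, 0, 0, 0, -10.3, -0.5, 6.0, 0, 0, 0, -12.8, -0.65, 5.9, 0, 0, 0, -15.2, -0.75, 5.2, 0, 0, 0, -17.5, -0.85, 4.1, 0, 0, 0, -19.4, -0.95, 2.5, 0, 0, 0, -21.0, -1.05, 0.6, 0, 0, 0, -22.2, -1.1, -1.6, 0, 0, 0, -23.0, -1.15, -4.0, 0, 0, 0, -23.2, -1.15, -6.2, 0, 0, 0, -23.2, -1.15, -6.2, 0, 0, 0, -23.2, -1.15, -6.2, 0, 0, 0]'

```text
time_s: 41.45
ee_pos: [0.4357, -0.0192, 0.0433]
eef_rot: [-2.167, -2.274, 0.003]
wrist_force: [-4.8, -1.5, -2.3]
opening: 0.0092
finger_force: 10.0
```

>>> step_arm --rows '[0, 0, 0, 0, 0, 0, 0, 0, 0, 0, 0, 0, 0, 0, 0, 0, 0, 0]' --hand 0.2

```text
time_s: 41.82
ee_pos: [0.4374, -0.0189, 0.0432]
eef_rot: [2.166, 2.273, 0.002]
wrist_force: [-0.2, 0.0, -1.0]
opening: 0.0186
finger_force: 0.0
```

>>> step_arm --rows '[0, 0, 3, 0, 0, 0, 0, 0, 8, 0, 0, 0, 0, 0, 14, 0, 0, 0, 2, -6, 16, 0, 0, 0, 4, -12, 16, 0, 0, 0, 5, -18, 16, 0, 0, 0, 5, -24, 16, 0, 0, 0, 5, -24, 16, 0, 0, 0, 5, -24, 16, 0, 0, 0]'

```text
time_s: 42.95
ee_pos: [0.4865, -0.2582, 0.2026]
eef_rot: [-2.166, -2.275, -0.001]
wrist_force: [0.3, 0.6, 0.1]
opening: 0.0187
finger_force: 0.0
```

```bash
python3 locu.py; python3 - <<'E'
from h import *
c,R,t=cam("scene"); save(c,"end.png",(60,170,460,370),2)
c,R,t=cam("top"); save(c,"endt.png",(210,200,400,300),4)
E
```

```text
top px [291. 247.] x,s [  7.1 133.8] r 128.1 world [0.4916 0.0135] z [18.4 31.1 34.7]
   high part x,s [  7.1 133.8] r 128.1
top px [292. 259.] x,s [ -4.  135.9] r 127.6 world [0.4806 0.0109] z [18.2 30.5 34.4]
   high part x,s [ -4.  135.9] r 127.6
scene px [335. 240.] x,s [ -1.6 135.9] r 128.7 world [0.4831 0.011 ] z [17.8 29.9 33.7]
   high part x,s [ -1.6 135.9] r 128.7
[ 0.48676408 -0.25718356  0.20294223] 0.129267926643971
```

View pics/end.png

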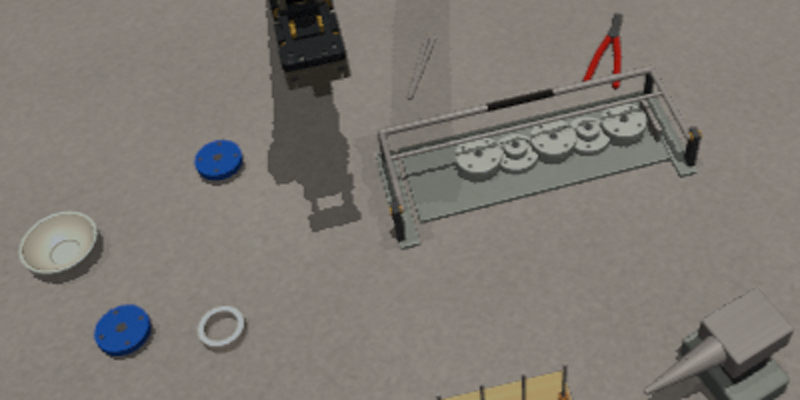

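View pics/endt.png

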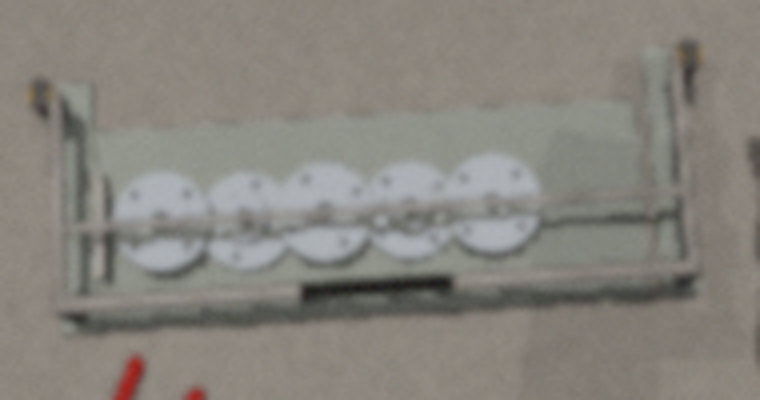

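The pictures show the keeper down over a straight row of five alternating hubs, with the first at the stop, the other things untouched and the arm clear.

```bash
python3 -c "from cell import finish_job; print(finish_job())"
```

```text
the job is handed in; nothing more can be done
None
```

I handed the job in with all five hubs present packed in the rack, alternating crown down and crown up from the stop, and the keeper swung back down over them; one hub was knocked aside during the run and put back, and no verdict came back.

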